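Vent the solvent line: eject the coupler and hold it on the tilted port nipple

TASK

Vent the chromatograph's solvent line: press the ejector slide of the dock all the way so that it pushes the metal coupler out from under the keeper lips, then pick the coupler up. Push it squarely onto the tilted nipple of the port block until it snaps in under the two latch noses, and keep pressing so that the spring collar stays pushed down to about its stop. Finish while still gripping and pressing the coupler there, and leave the bottle, the vial rack and the wrench where they are.

Things in the scene. Friction and masses are not known exactly. Their poses are not given: they have to be found in the camera images.
- coupler: Loose upright round aluminium coupler, 82 mm tall, about 0.16 kg. Origin: centre of its open foot; z up its axis. Rounded foot flange 38 mm across, 8 mm high; body above it 26 mm across (smooth grip 44 to 82 mm up). Blind bore 15 mm wide, 44 mm deep, open at the foot. Yaw does not matter. It starts at the dock's origin, on the 8 mm plate, under the keeper lips.
- dock: Fixed flat dock, 180 (x) by 62 mm; origin under its centre on the bench, x = the way the ejector pushes (roughly robot's left). Plate 8 mm thick, side rails 6 mm above it and 43 mm apart, end stop at x +81 mm. Two keeper lips (x -23 to +23 mm, tops 23 mm above bench) hold the flange down; the coupler leaves only along +x and stands free on the open plate from x = 42 mm.
- ejector (a joint): Ejector slide, metres along the dock's +x: 0 at rest, 0.052 at its stop. A spring of 1.6 N (rest) to 3.7 N (stop) returns it when let go. Its front face, at x -20 mm in the dock at rest, pushes the coupler; fully pressed it takes the coupler to x = 51 mm or a little more.
- ejector_tab (a point): Middle of the rear face of the ejector's upright grey thumb tab: the face to press along the dock's +x. Tab 44 mm wide, 6 mm thick, from 26 to 64 mm above the bench (this point 45 mm above it). At rest 86 mm behind the dock's origin; it moves with the slide.
- port: Fixed beige port block, base 130 x 120 x 45 mm with a sloped head; origin under its centre on the bench. The nipple leans 18 degrees from vertical towards the block's own -x (roughly towards the robot).
- nipple: Steel nipple on the sloped head, 11 mm across, round tip 52 mm out. Origin at its root on the sloped face, 75 mm above the bench; z outward along its axis, y the same as the block's y. Two dark latch housings stand beside it in +-y (24 to 41 mm from the axis, up to 37 mm out). With the coupler fully home its foot is 12 mm from this origin.
- collar (a joint): Spring collar, a 36 mm ring around the nipple, metres pushed down along it: 0 at rest (top face 26 mm from the nipple's origin), 0.014 at its stop (12 mm). The coupler's foot pushes it. Spring 1.2 N at rest, 6.8 N at the stop. The latches alone keep the coupler only so that this reads under 0.010: it must be held down.
- latch_l (a joint): Round latch nose at the nipple's +y side, metres pushed outward: 0 at rest (reaching to 16.5 mm from the axis, 28 mm out from the nipple's origin). The passing flange pushes it out about 2.5 mm, then it snaps back over it. Passing both noses takes 5 to 15 N, with the coupler's foot 32 to 24 mm from the origin; they are back once the foot is within 17 mm.
- latch_r (a joint): Latch nose at the nipple's -y side, the same as the other, mirrored.
- solvent_bottle: Amber bottle with cap, 70 mm across, 140 mm tall, origin at the centre of its foot. Leave it.
- vial_rack: White block with small amber vials, 80 x 120 x 48 mm, origin under its centre. Leave it.
- wrench: Steel wrench, 150 mm long, lying on the bench. Leave it.
Not all that is in view belongs to the job. What is shaped like the coupler but brown or turquoise is not meant. What is meant by the port is not orange, and is the larger of those in its own colour.

How it is judged:
By the outcome, as a careful person would: the job done as asked, in the order asked, and still so for the second after the job is handed in, while the arm keeps its last pose, push and grip.
It also fails if it takes over 58 s, if anything falls off the work surface, if the arm or the gripper's body presses on something with over 40 N, if the wrist force passes 120 N, or if a joint passes its speed limit or range.

ROBOT

A 7-joint arm with a two-finger parallel gripper is mounted at the origin on the work surface. World frame = base frame: x ahead of the robot, y to its left, z up, the work surface at z = 0. Lengths are in m, angles in rad, forces in N, time in s.
With the tool pointing down it reaches from about 0.4 to 0.875 m from the base axis. Payload 4.4 kg.
Tool frame: the origin (TCP) lies at the very end of the fingers, on their centre line; the grasp point (between the pads) lies 19 mm behind it; z points along the fingers, y is the direction in which the jaws open and shut (so a half turn about z gives the same grasp; the last joint's range is limited). The gripper opens to 85 mm and grips with 20 to 120 N. Pads are 22 mm wide; open, the fingers measure 114 mm over their backs; the gripper's body (76 mm by 85 mm) begins 54 mm behind the grasp point. The pads swing forward as they close: fully open they stand 13 mm farther back than shut.
Start: joints at [1.249, 0.628, 0.038, 1.517, -0.027, 0.996, -0.02], TCP at [0.164, -0.629, 0.231] pointing down, gripper open.
Joint ranges: [-3.06, 3.06], [-0.37, 2.12], [-1.25, 1.32], [0.18, 2.47], [-1.1, 4.24], [0.23, 1.98], [-2.94, 2.94]. Speed limits (rad/s): [2.57, 2.57, 3.14, 3.14, 3.14, 3.14, 3.14].

INTERFACE

Orientations are given as a rotation vector (axis times angle).
In Python, from station import env gives the robot as it stands.
- The arm moves only by the shell command python3 -m pendant 'ROWS'. ROWS is JSON, a list of rows, each a list of 7 numbers: the opening, from 0 (shut) to 1 (fully open), then the shift along the tool's x, y, z in cm, then the turn, a rotation vector about the tool's x, y, z in degrees. In form: [[grip, dx, dy, dz, wx, wy, wz], ...]. A call has 1 to 12 rows; each row is the pose to reach, as a shift and turn from the pose measured when the call began, along the tool's axes at that moment; what a row does not reach only later rows make up. A row lasts 1/8 s, in which the tool goes at most 62.5 mm and 10.7 degrees, less where a joint would pass 70% of its speed; a pose out of reach is approached as far as the arm can. A call with a gripper value outside its range is refused whole. The fingers move at their own pace and stop on an object; the grip force is fixed at half the most. Time passes only in rows, so rows that repeat a pose let the fingers close. It gives the time, the measured TCP pose, the force and the opening at its end, in the units of the state.
- env.get_state(): the state, without advancing time (a new reading comes with each control period).
- env.get_image(name): name is "scene" or "top" or "wrist"; returns the picture (400x640x3 uint8, red, green, blue); there is no depth.
- env.get_calibration(name): a dict with "fx", "fy", "cx", "cy" (pixels), "k1" (the pictures are not rectified: a ray, as slopes to the right and down, at radius r is drawn at 1 + k1 r^2 times it, then the intrinsics apply), "R" (3x3) and "t" (3): a world point X has camera coordinates R X + t; the wrist camera has in their place "mount" (4x4, takes a point from camera to tool coordinates, whose origin is the TCP and whose axes are the flange's). Camera axes: x right, y down, z forward; pixel columns grow to the right and rows downward; lengths in m; the calibration is good to about 2 mm. A picture is of the moment at which its call begins: read the wrist's pose just before it. get_calibration takes no time and is no camera call.
- env.finish_job(): hands the job in, once; it reports no verdict.
The state is a dict: "time": time; "joint_pos": joint angles; "qvel": joint speeds; "effort": joint torques, N m; "tool_pos": TCP position; "tool_rot": TCP orientation; "wrist_force": force on the tool from outside, world axes, zero at the start; "wrist_torque": the same for the moment, N m; "finger_gap": opening from 0.0 (shut) to 1.0 (fully open).
Only numpy, scipy, OpenCV 4.12 (cv2) and the standard library are available. Lean on these libraries where they do the work, as an engineer would, in place of code of your own. Each camera call takes 0.05 s, during which the arm holds its last target. There are 200 camera calls.

## Working session

There is one attempt and no reset: what is moved stays moved. The work goes in short steps, Python scripts to look and compute and a shell command to move; the robot and the scene stay as the last step left them, time stands still between calls to the robot, and variables do not carry over. Pictures are saved under pics/ and viewed, about 8 in all and at most 12, crops included, and the job is handed in when it is done.

```bash
mkdir -p pics; ls
python3 - <<'E'
from station import env
import cv2,json
s=env.get_state();print(s)
for n in("scene","top"):
    im=env.get_image(n);cv2.imwrite(f"pics/{n}0.png",im[:,:,::-1])
    c=env.get_calibration(n);print(n,c)
print(env.get_calibration("wrist"))
E
```

```text
pics
{'time': 0.0, 'joint_pos': array([ 1.24920151,  0.62935694,  0.0384625 ,  1.51838718, -0.02697266,
        0.9962335 , -0.02002104]), 'qvel': array([ 6.25122091e-04,  7.87281080e-05,  1.19297983e-03,  5.71555671e-04,
       -1.13723630e-03, -3.72514957e-04, -5.35135501e-05]), 'effort': array([-2.49259683e-04, -5.63391638e+01,  1.22598588e+00, -1.93440950e+01,
        1.08961310e-02,  1.04411604e-02, -2.46148062e-07]), 'tool_pos': array([ 0.16431244, -0.62825431,  0.2303763 ]), 'tool_rot': array([-3.11411004e+00, -4.00435853e-01,  4.67335869e-04]), 'wrist_force': array([-0.77887104,  0.58206087,  0.32623655]), 'wrist_torque': array([-0.01694368,  0.00679573, -0.04063486]), 'finger_gap': 1.001417145295013}
scene {'fx': 405.93914124408934, 'fy': 405.93914124408934, 'cx': 321.0517741231131, 'cy': 202.8442892608595, 'k1': 0.027373108517558493, 'R': array([[-0.56097912,  0.82775474,  0.01115831],
       [ 0.4593341 ,  0.32245327, -0.82766906],
       [-0.68870502, -0.45917967, -0.56110553]]), 't': array([ 0.31874046, -0.19998695,  1.66536478])}
top {'fx': 451.91824338808163, 'fy': 451.91824338808163, 'cx': 319.1583317891442, 'cy': 196.22916445292856, 'k1': -0.04877559869491794, 'R': array([[-0.0052667 , -0.99997641, -0.0044084 ],
       [-0.99440173,  0.00570249, -0.10551156],
       [ 0.10553421,  0.00382802, -0.9944083 ]]), 't': array([-0.00870374,  0.61536537,  1.20507172])}
{'fx': 340.88142455517095, 'fy': 340.88142455517095, 'cx': 313.6344598842393, 'cy': 202.37915520384664, 'k1': -0.002389391645664154, 'mount': array([[-8.71381281e-05, -9.56513803e-01, -2.91687052e-01,
         7.41276843e-02],
       [ 9.99999339e-01, -4.17660052e-04,  1.07087213e-03,
         5.55516083e-04],
       [-1.14613000e-03, -2.91686766e-01,  9.56513208e-01,
        -1.42858822e-01],
       [ 0.00000000e+00,  0.00000000e+00,  0.00000000e+00,
         1.00000000e+00]])}
```

View pics/top0.png

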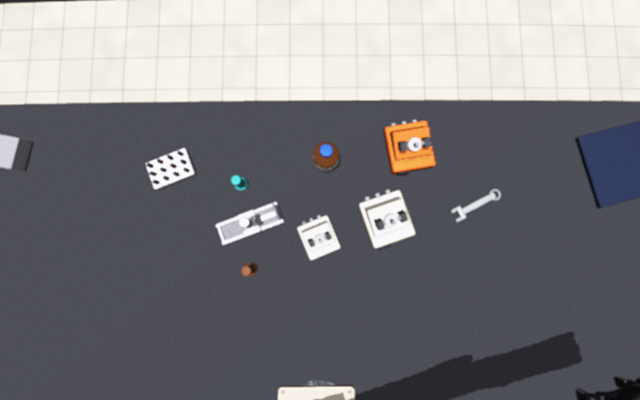

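View pics/scene0.png

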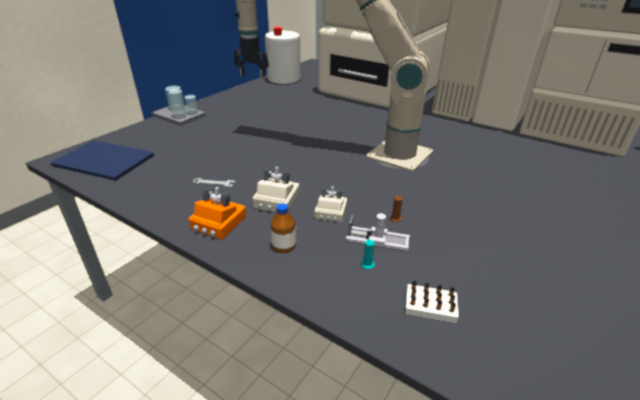

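Port candidates in the top view are orange (410,147), large beige (388,218) and small beige (319,238). The port is the large beige one: it is not orange, and it is the larger of its colour. Of the coupler-like things, brown is at (248,269), turquoise at (238,182) and metal in the dock at (246,223); the metal one is meant. The crop below confirms this.

```bash
python3 - <<'E'
import cv2,numpy as np
a=cv2.imread("pics/top0.png")
c1=cv2.resize(a[185:265,200:300],None,fx=8,fy=7.0/7*8,interpolation=cv2.INTER_CUBIC)[:, :]
c1=cv2.resize(a[195:250,205:295],(800,489),interpolation=cv2.INTER_CUBIC)
cv2.imwrite("pics/c1.png",cv2.resize(a[190:250,205:425],(800,218),interpolation=cv2.INTER_CUBIC))
d=np.vstack([cv2.resize(a[197:247,210:290],(480,300),interpolation=cv2.INTER_CUBIC),cv2.resize(a[185:251,352:420],(309,300),interpolation=cv2.INTER_CUBIC) if 0 else cv2.resize(a[200:250,350:430],(480,300)) ]) if 0 else np.hstack([cv2.resize(a[195:251,210:290],(480,336),interpolation=cv2.INTER_CUBIC),cv2.resize(a[190:246,362:414],(312,336),interpolation=cv2.INTER_CUBIC)])
cv2.imwrite("pics/c1.png",d)
E
cat > h.py <<'E'
import numpy as np,cv2
from scipy.spatial.transform import Rotation as Ro
from station import env
def cam(name,s=None):
    c=env.get_calibration(name);K=np.array([[c['fx'],0,c['cx']],[0,c['fy'],c['cy']],[0,0,1]])
    if name=='wrist':
        T=np.eye(4);T[:3,:3]=Ro.from_rotvec(s['tool_rot']).as_matrix();T[:3,3]=s['tool_pos']
        M=np.linalg.inv(T@np.array(c['mount']));R,t=M[:3,:3],M[:3,3]
    else: R,t=np.array(c['R']),np.array(c['t'])
    return K,np.array([c['k1'],0,0,0,0.]),R,t
def onz(C,px,z):
    K,d,R,t=C
    u=cv2.undistortPoints(np.array([[px]],float),K,d)[0,0]
    r=R.T@np.array([u[0],u[1],1]);o=-R.T@t
    return o+r*(z-o[2])/r[2]
def proj(C,X):
    K,d,R,t=C
    return cv2.projectPoints(np.atleast_2d(np.array(X,float)),cv2.Rodrigues(R)[0],t,K,d)[0][:,0]
E
```

```text
(no output)
```

View pics/c1.png

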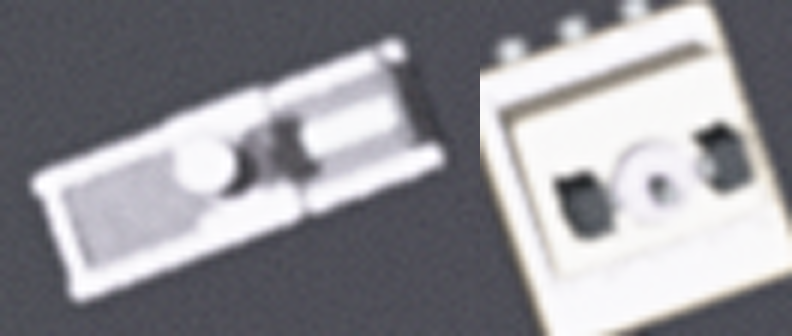

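Crop: the dock spans (35,185) to (442,160), with the silver coupler top at (207,165) and the dark tab at its right end. The right-hand panel shows the large beige block with its nipple at (658,187) and latches at (585,205) and (722,160). Computing positions now.

Run:
```python
from h import *
C=cam('top')
f=lambda u,v:(210+u/6,195+v/6)
g=lambda u,v:(362+(u-480)/6,190+v/6)
P=[onz(C,f(*p),.014) for p in[(35,185),(78,297),(442,160),(395,42)]]
print(np.round(P,4)); c=np.mean(P,0);print('dock',c)
x=(P[0]+P[1]-P[2]-P[3])[:2]/2;print(np.linalg.norm(x),np.degrees(np.arctan2(x[1],x[0])))
print('coupler top',onz(C,f(207,165),.09))
tip=onz(C,g(658,187),.123);print('tip',tip)
a=onz(C,g(585,205),.105);b=onz(C,g(722,160),.105)
y=(a-b)[:2];print(a,b,'yaw',np.degrees(np.arctan2(-y[0],y[1])))
```

```text
[[0.5364 0.2747 0.014 ]
 [0.4849 0.254  0.014 ]
 [0.5471 0.0865 0.014 ]
 [0.6018 0.1084 0.014 ]]
dock [0.5425605  0.18091456 0.014     ]
0.17866168325115958 110.92804259160489
coupler top [0.54162419 0.1821973  0.09      ]
tip [ 0.54135713 -0.19513025  0.123     ]
[ 0.53476288 -0.16656466  0.105     ] [ 0.5536278  -0.22563249  0.105     ] yaw 17.712298497865405
```

```bash
cat >> h.py <<'E'
def Rt(yaw,n=(0,0,1)):
    "tool z=-n, tool x near azimuth yaw(deg)"
    z=-np.array(n,float);z/=np.linalg.norm(z);x=np.array([np.cos(np.radians(yaw)),np.sin(np.radians(yaw)),0]);x-=z*(x@z);x/=np.linalg.norm(x)
    return np.c_[x,np.cross(z,x),z]
def delta(p,R):
    s=env.get_state();R0=Ro.from_rotvec(s['tool_rot']).as_matrix()
    d=R0.T@(np.array(p)-s['tool_pos'])*100;w=np.degrees(Ro.from_matrix(R0.T@R).as_rotvec())
    print('delta',np.round(d,2),np.round(w,2))
D=np.array([.5426,.181]);YD=110.5
def dock(x,y,z):
    a=np.radians(YD);u=np.array([np.cos(a),np.sin(a)]);v=np.array([-u[1],u[0]])
    return np.r_[D+u*x+v*y,z]
E
python3 - <<'E'
from h import *
delta(dock(-.13,0,.2),Rt(YD))
E
```

```text
delta [ 58.39 -55.79   3.14] [-8.000e-02 -8.000e-02 -9.584e+01]
```

```bash
python3 -m pendant '[[0,4,-4,0,0,0,-7],[0,9,-8,0,0,0,-15],[0,14,-13,0,0,0,-23],[0,18,-17,0,0,0,-31],[0,23,-22,0,0,0,-39],[0,28,-26,0,0,0,-47],[0,32,-31,0,0,0,-55],[0,37,-36,1,0,0,-63],[0,42,-40,2,0,0,-71],[0,46,-45,2,0,0,-79],[0,51,-50,3,0,0,-87],[0,55,-53.5,3.1,0,0,-95]]'
python3 - <<'E'
from h import *
delta(dock(-.13,0,.2),Rt(YD))
print(env.get_state()['joint_pos'])
E
```

```text
time: 1.6
tool_pos: [0.5475, 0.0081, 0.2013]
tool_rot: [-1.803, -2.571, -0.0]
wrist_force: [0.6, -0.1, 0.3]
finger_gap: 0.001
delta [3.42 5.56 0.13] [-0.05 -0.09 -0.59]
[ 0.23317438  0.55149606 -0.44944374  1.82916766  0.31105996  0.83223554
 -0.02253207]
```

```bash
python3 -m pendant '[[0,2,3,0,0,0,-0.6],[0,3.4,5.5,0,0,0,-0.6],[0,3.4,5.5,0.1,0,0,-0.6],[0,3.4,5.5,0.1,0,0,-0.6]]'
python3 - <<'E'
from h import *
s=env.get_state();im=env.get_image('wrist')[:,:,::-1].copy();cv2.imwrite('pics/w1.png',im)
C=cam('wrist',s)
P=[dock(*p) for p in[(.09,.031,.014),(.09,-.031,.014),(-.09,.031,.014),(-.09,-.031,.014),(0,0,.09),(-.086,.022,.064),(-.086,-.022,.064)]]
for q in proj(C,P):
    print(np.round(q)); cv2.drawMarker(im,tuple(int(v) for v in np.clip(q,-999,999)),(0,0,255),0,10,1)
cv2.imwrite('pics/w1.png',im)
E
```

```text
time: 2.1
tool_pos: [0.5868, 0.0579, 0.1997]
tool_rot: [-1.789, -2.579, 0.003]
wrist_force: [-0.1, -0.4, 0.2]
finger_gap: -0.001
[278. -94.]
[356. -94.]
[284. 135.]
[349. 135.]
[317.   8.]
[289. 136.]
[344. 136.]
```

View pics/w1.png

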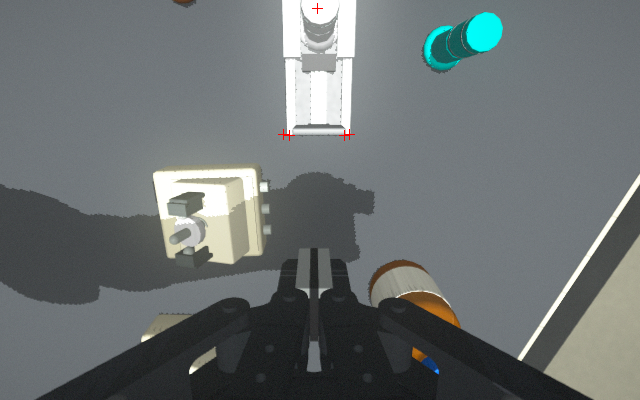

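The wrist view shows the dock's rear end at (283–354,133), matching the prediction (284–349) to about 2 px, with the tab bar at (320,130). The small port is at (210,215) and the bottle at (415,310). I'll check bottle clearance before going down.

Run:
```python
from h import *
C=cam('top');b=onz(C,(326,150),.14);print('cap',b)
print('small port tip',onz(C,(320,238),.09))
s=env.get_state();u=Ro.from_rotvec(s['tool_rot']).as_matrix()
print('bottle in tool',u.T@(b-s['tool_pos']))
delta(dock(-.112,-.001,.2),Rt(YD));delta(dock(-.112,-.001,.04),Rt(YD))
```

```text
cap [ 0.72132684 -0.03041654  0.14      ]
small port tip [ 0.50055672 -0.01391399  0.09      ]
bottle in tool [-0.1294055   0.09549455  0.05949262]
delta [ 1.92  0.28 -0.01] [-0.16 -0.06 -0.05]
delta [ 1.9   0.33 15.99] [-0.16 -0.06 -0.05]
```

```bash
python3 -m pendant '[[0,1.9,0.3,3,0,0,0],[0,1.9,0.3,7,0,0,0],[0,1.9,0.3,11,0,0,0],[0,1.9,0.3,14,0,0,0],[0,1.9,0.3,16,0,0,0],[0,1.9,0.3,16,0,0,0],[0,1.9,0.3,16,0,0,0]]'
python3 - <<'E'
from h import *
delta(dock(-.112,-.001,.04),Rt(YD));print(env.get_state()['wrist_force'])
E
```

```text
time: 3.02
tool_pos: [0.583, 0.0758, 0.0408]
tool_rot: [-1.792, -2.578, 0.002]
wrist_force: [-0.8, -0.4, 1.3]
finger_gap: 0.003
delta [0.07 0.   0.08] [-0.1  -0.03 -0.11]
[-0.76568947 -0.39685181  1.32444702]
```

```bash
python3 -m pendant '[[0,0.7,0,0,0,0,0],[0,1.3,0,0,0,0,0],[0,1.8,0,0,0,0,0],[0,2.3,0,0,0,0,0],[0,2.8,0,0,0,0,0],[0,3.3,0,0,0,0,0],[0,3.8,0,0,0,0,0],[0,4.3,0,0,0,0,0],[0,4.8,0,0,0,0,0],[0,5.3,0,0,0,0,0],[0,5.7,0,0,0,0,0]]'
python3 - <<'E'
from h import *
s=env.get_state();print(Rt(YD).T@s['wrist_force'],(Rt(YD).T@(s['tool_pos']-dock(0,0,0))))
E
```

```text
time: 4.4
tool_pos: [0.5632, 0.1295, 0.0409]
tool_rot: [-1.792, -2.579, 0.001]
wrist_force: [3.4, -4.6, 3.5]
finger_gap: -0.002
[-5.51731932  1.59519627 -3.51295335] [-0.05546148  0.00121995 -0.04090158]
```

```bash
python3 -m pendant '[[0,0.4,0,0,0,0,0],[0,0.8,0,0,0,0,0],[0,1.1,0,0,0,0,0],[0,1.2,0,0,0,0,0]]'
python3 - <<'E'
from h import *
s=env.get_state();print(Rt(YD).T@s['wrist_force'],(Rt(YD).T@(s['tool_pos']-dock(0,0,0))))
E
```

```text
time: 4.9
tool_pos: [0.5589, 0.1409, 0.0409]
tool_rot: [-1.792, -2.579, 0.002]
wrist_force: [2.3, -3.7, 1.9]
finger_gap: 0.003
[-4.29905453  0.86202019 -1.85612995] [-0.04328683  0.00120974 -0.04088887]
```

```bash
python3 -m pendant '[[0,0.2,0,0,0,0,0],[0,0.4,0,0,0,0,0],[0,0.5,0,0,0,0,0]]'
python3 - <<'E'
from h import *
s=env.get_state();print(Rt(YD).T@s['wrist_force'],(Rt(YD).T@(s['tool_pos']-dock(0,0,0))))
E
```

```text
time: 5.28
tool_pos: [0.5588, 0.141, 0.041]
tool_rot: [1.795, 2.574, -0.007]
wrist_force: [6.9, -11.2, 4.2]
finger_gap: -0.003
[-12.86288277   2.54400732  -4.21755335] [-0.04314486  0.00116529 -0.04102129]
```

The slide hit its stop: 12.9 N with no further motion. Now backing off, rising, and looking from above.

```bash
python3 -m pendant '[[0,-0.5,0,0,0,0,0],[0,-1.5,0,0,0,0,0],[0,-3,0,0,0,0,0],[0,-5,0,0,0,0,0],[0,-6.6,0,0,0,0,0],[0,-6.6,0,-4,0,0,0],[0,-6.6,0,-8,0,0,0],[1,-5,0,-12,0,0,0],[1,-2,0,-13,0,0,0],[1,1,0,-13,0,0,0],[1,1.3,0,-13,0,0,0],[1,1.3,0,-13,0,0,0]]'
python3 - <<'E'
from h import *
s=env.get_state();im=env.get_image('wrist')[:,:,::-1].copy()
C=cam('wrist',s)
for q in proj(C,[dock(.053,0,.09),dock(.09,.031,.014),dock(.09,-.031,.014)]):
    print(np.round(q)); cv2.drawMarker(im,tuple(int(v) for v in np.clip(q,-999,999)),(0,0,255),0,10,1)
cv2.imwrite('pics/w2.png',im)
E
```

```text
time: 6.78
tool_pos: [0.5543, 0.1528, 0.1706]
tool_rot: [1.795, 2.574, -0.009]
wrist_force: [-0.4, -0.3, -0.1]
finger_gap: 1.0
[312.  81.]
[274.  36.]
[351.  35.]
```

View pics/w2.png

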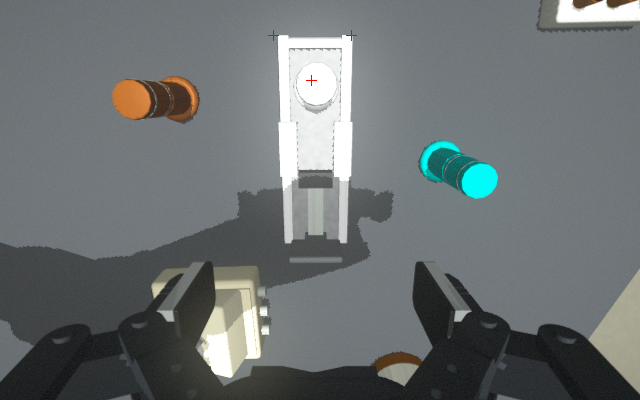

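The coupler stands free on the open plate, top centre at (316,83); the lips are behind it at (288–343,150). The brown one at (150,98) and turquoise at (465,170) are clear of the jaws. Computing the grasp.

Run:
```python
from h import *
s=env.get_state();C=cam('wrist',s)
p=onz(C,(316,83),.09);print(p)
for q in[(150,98),(465,170)]: print(Rt(YD).T@(onz(C,q,.06)-p))
p[2]=.12;delta(p,Rt(YD));p[2]=.056;delta(p,Rt(YD))
```

```text
[0.52715039 0.22973862 0.09      ]
[-0.00824829 -0.11803137  0.03      ]
[-0.06159447  0.11216408  0.03      ]
delta [8.25 0.11 5.  ] [-0.17  0.35 -0.35]
delta [ 8.29  0.13 11.4 ] [-0.17  0.35 -0.35]
```

```bash
python3 -m pendant '[[1,4,0.1,0,0,0.3,-0.3],[1,8.2,0.1,1,0,0.3,-0.3],[1,8.3,0.1,4,0,0.3,-0.3],[1,8.3,0.1,7,0,0.3,-0.3],[1,8.3,0.1,9.5,0,0.3,-0.3],[1,8.3,0.1,11.4,0,0.3,-0.3],[1,8.3,0.1,11.4,0,0.3,-0.3],[1,8.3,0.1,11.4,0,0.3,-0.3]]' && python3 -m pendant '[[0,0,0,0,0,0,0],[0,0,0,0,0,0,0],[0,0,0,0,0,0,0],[0,0,0,0,0,0,0],[0,0,0,0,0,0,0],[0,0,0,0,0,0,0]]';  python3 - <<'E'
from h import *
s=env.get_state();print(s['tool_pos'],s['wrist_force'],s['finger_gap'])
E
```

```text
time: 7.82
tool_pos: [0.5276, 0.2292, 0.0565]
tool_rot: [-1.793, -2.579, 0.004]
wrist_force: [1.2, 0.5, 1.0]
finger_gap: 1.002
time: 8.57
tool_pos: [0.5278, 0.2293, 0.057]
tool_rot: [-1.793, -2.58, 0.003]
wrist_force: [-1.3, -0.7, 5.0]
finger_gap: 0.287
[0.52778326 0.22929044 0.05697364] [-1.29993846 -0.65272459  5.04348639] 0.28691887097590363
```

Gripped at gap 0.287 (about 24–26 mm). Lift, and work out a tilted viewing pose beside the nipple.

```bash
python3 -m pendant '[[0,0,0,-2,0,0,0],[0,0,0,-5,0,0,0],[0,0,0,-9,0,0,0],[0,0,0,-14,0,0,0],[0,0,0,-17,0,0,0],[0,0,0,-17,0,0,0]]'
cat >> h.py <<'E'
YP=17.7;N=np.array([.5567,-.190,.075])
def pb(x,y):
    a=np.radians(YP);return np.array([np.cos(a)*x-np.sin(a)*y,np.sin(a)*x+np.cos(a)*y,0])
def nax(): return np.array([0,0,np.cos(np.radians(18))])-np.sin(np.radians(18))*pb(1,0)
E
python3 - <<'E'
from h import *
n=nax();R=Rt(YP+90,n);p=N+n*.145-.09*pb(0,1)
print(p,env.get_state()['finger_gap'],env.get_state()['wrist_force']);delta(p,R)
E
```

```text
time: 9.32
tool_pos: [0.5291, 0.2303, 0.2288]
tool_rot: [1.792, 2.578, 0.003]
wrist_force: [-0.5, 0.4, -2.2]
finger_gap: 0.288
[ 0.54137663 -0.28936248  0.21290319] 0.2875469202718986 [-0.47445935  0.35341057 -2.15027423]
delta [-49.14 -16.95   1.59] [-17.84  -0.38   2.67]
```

```bash
python3 -m pendant '[[0,-2,-1,0,-1,0,0],[0,-6,-2,0,-2,0,0],[0,-11,-4,0,-4,0,0.5],[0,-16,-5.5,0,-6,0,1],[0,-21,-7,0,-8,0,1.3],[0,-26,-9,0,-10,0,1.6],[0,-31,-11,0,-12,0,1.8],[0,-36,-12.5,0.5,-14,0,2],[0,-41,-14,1,-16,-0.2,2.3],[0,-45,-15.5,1.3,-17,-0.4,2.5],[0,-48,-16.5,1.6,-17.8,-0.4,2.7],[0,-49.1,-17,1.6,-17.8,-0.4,2.7]]' && python3 -m pendant '[[0,-0.2,0,0,0,0,0],[0,-0.2,0,0,0,0,0]]'
python3 - <<'E'
from h import *
n=nax();R=Rt(YP+90,n);p=N+n*.145-.09*pb(0,1)
delta(p,R);s=env.get_state();print(s['joint_pos'])
im=env.get_image('wrist')[:,:,::-1].copy();cv2.imwrite('pics/w3raw.png',im);C=cam('wrist',s);np.save('s3.npy',np.r_[s['tool_pos'],s['tool_rot']])
for q in proj(C,[N,N+n*.052,N+n*.026+pb(0,.018),N+n*.026-pb(0,.018)]):
    print(np.round(q)); cv2.drawMarker(im,tuple(int(v) for v in np.clip(q,-999,999)),(0,0,255),0,8,1)
cv2.imwrite('pics/w3.png',im)
E
```

```text
time: 10.82
tool_pos: [0.5385, -0.2912, 0.21]
tool_rot: [1.738, 2.368, 0.373]
wrist_force: [-0.0, 0.0, -1.6]
finger_gap: 0.29
time: 11.08
tool_pos: [0.539, -0.2912, 0.2095]
tool_rot: [1.737, 2.371, 0.374]
wrist_force: [-0.1, 0.5, -2.1]
finger_gap: 0.285
delta [ 0.11  0.37 -0.24] [-0.27 -0.21 -0.2 ]
[ 0.9895498   0.59077718 -0.61572071  1.8421943   0.18834363  0.58701991
  0.65453691]
[319.  76.]
[320.  70.]
[319.  46.]
[319. 100.]
```

View pics/w3.png

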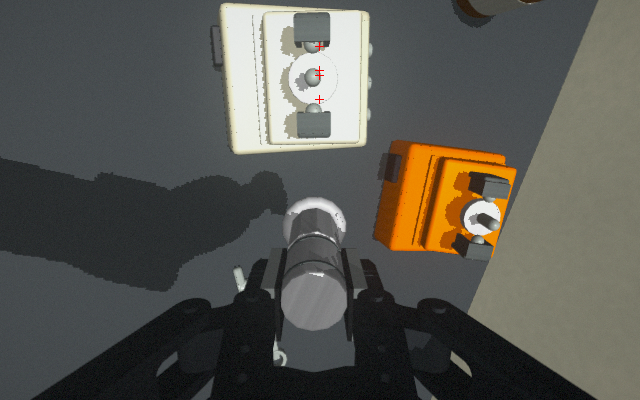

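The wrist view shows the large beige port: nipple tip at about (313,76), collar ring around (313,80), and latches at (312,30) and (313,124). The held coupler points at (315,215). I'll enlarge it to read off the offset.

Run:
```python
import cv2,numpy as np
a=cv2.imread('pics/w3raw.png')
z=lambda b:cv2.resize(b,None,fx=4,fy=4,interpolation=cv2.INTER_CUBIC)
cv2.imwrite('pics/w3c.png',np.hstack([z(a[0:150,260:370]),z(a[190:340,270:360])]))
```

```text
(no output)
```

View pics/w3c.png

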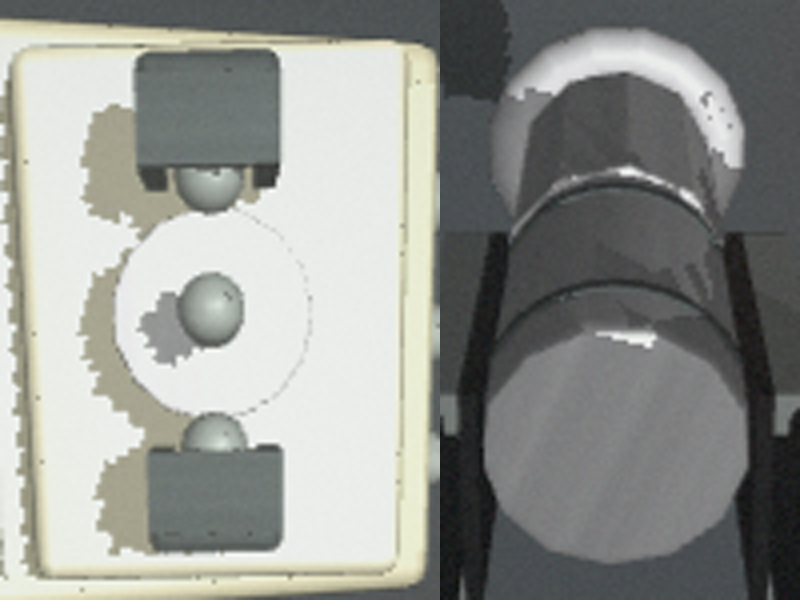

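Readings from the crop: nipple tip (312.8,77.3), collar disc centre (313.3,78.0), housings slanting 1.2°. Coupler top centre is (313.8,301.8); flange x spans 325→(283.0,346.5) with its top edge at row 196.8. Comparing these with the model.

Run:
```python
from h import *
a=np.load('s3.npy');s=dict(tool_pos=a[:3],tool_rot=a[3:]);C=cam('wrist',s);R=Ro.from_rotvec(a[3:]).as_matrix()
T=lambda p:R@np.array(p)+a[:3]
print('top pred',proj(C,[T((0,0,-.033))]))
th=np.linspace(0,2*np.pi,200)
for z in(.041,.049):
    q=proj(C,[T((.0185*np.cos(t),.0185*np.sin(t),z)) for t in th]);print('flange',z,q.min(0),q.max(0))
import h
from scipy.optimize import least_squares
m=np.array([[312.8,77.3],[313.3,78.0]])
h.YP=18.9
def f(v):
    n=h.nax();o=np.array([v[0],v[1],.075])
    return (proj(C,[o+n*.0465,o+n*.026])-m).ravel()
r=least_squares(f,[.5567,-.19],x_scale=.01,diff_step=1e-3);print(r.x,r.fun)
o=np.r_[r.x,.075];n=h.nax();print('housings',proj(C,[o+n*.037+h.pb(0,.0325),o+n*.037-h.pb(0,.0325)]))
print('check noses',proj(C,[o+n*.028+h.pb(0,.0165),o+n*.028-h.pb(0,.0165)]))
```

```text
top pred [[313.73934528 305.56519889]]
flange 0.041 [281.86115324 200.64676253] [345.80027733 260.23953262]
flange 0.049 [283.06081724 196.72567502] [344.61202314 254.35310904]
[ 0.55321187 -0.19458756] [ 0.13648613 -0.45566549 -0.14775362  0.49620116]
housings [[311.86942184  24.91825352]
 [314.12065301 126.24436456]]
check noses [[312.57318986  53.0930857 ]
 [313.67035399 102.61318529]]
```

The fit is good: nose and housing pixels agree within 2 px, and the flange row within 0.1 px. N = (0.5532, −0.1946), block yaw 18.9°. Moving over the tip.

```bash
cat >> h.py <<'E'
YP=18.9;N=np.array([.5532,-.1946,.075])
def out(mm): 
    n=nax();delta(N+n*(mm/1000+.049),Rt(YP+90,n))
def where():
    s=env.get_state();n=nax();R=Rt(YP+90,n);d=R.T@(s['tool_pos']-N)*1000
    print('lat x,y mm',np.round(d[:2],2),'foot out',round(-d[2]-49,2),'F tool',np.round(R.T@s['wrist_force'],2),'tq',np.round(R.T@s['wrist_torque'],2),'gap',round(s['finger_gap'],3))
E
python3 -c "
from h import *
out(96);out(60);where()"
```

```text
delta [ 8.67 -0.15 -0.33] [-0.23  0.18 -1.3 ]
delta [ 8.68 -0.14  3.27] [-0.23  0.18 -1.3 ]
lat x,y mm [-86.75  -0.46] foot out 93.0 F tool [-0.49 -0.67  1.86] tq [ 0.49  0.05 -0.02] gap 0.292
```

```bash
python3 -m pendant '[[0,2,0,0,0,0,-0.4],[0,5,0,0,-0.2,0.2,-0.8],[0,7.5,-0.1,0,-0.2,0.2,-1.3],[0,8.7,-0.1,0.5,-0.2,0.2,-1.3],[0,8.7,-0.1,1.5,-0.2,0.2,-1.3],[0,8.7,-0.1,2.7,-0.2,0.2,-1.3],[0,8.7,-0.1,2.7,-0.2,0.2,-1.3]]';python3 - <<'E'
from h import *
out(56);where()
im=env.get_image('scene')[:,:,::-1];w=env.get_image('wrist')[:,:,::-1]
a=cv2.resize(im[150:225,240:315],(600,600),interpolation=cv2.INTER_CUBIC);cv2.imwrite('pics/s4.png',a);cv2.imwrite('pics/w4.png',cv2.resize(w[150:350,220:420],(600,600),interpolation=cv2.INTER_CUBIC))
E
```

```text
time: 12.0
tool_pos: [0.5198, -0.2061, 0.1827]
tool_rot: [1.709, 2.39, 0.378]
wrist_force: [-1.3, 0.1, -1.4]
finger_gap: 0.286
delta [0.   0.03 0.84] [-0.11 -0.1  -0.06]
lat x,y mm [-0.05 -0.26] foot out 64.36 F tool [ 0.56 -1.6   1.  ] tq [ 0.47 -0.01 -0.02] gap 0.286
```

View pics/w4.png

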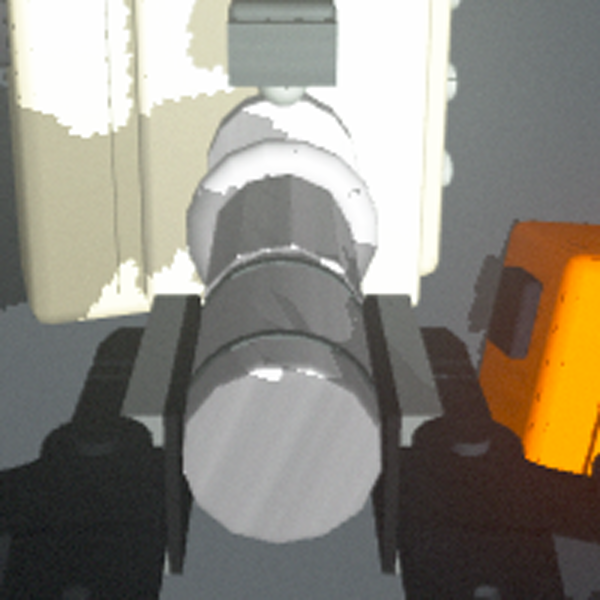

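The held flange (283,215), collar ring (281,150) and upper nose (284,93) line up laterally. Going down onto the nipple, watching the forces.

```bash
python3 -m pendant '[[0,0,0,0.6,0,0,0],[0,0,0,1.2,0,0,0],[0,0,0,1.7,0,0,0],[0,0,0,2.2,0,0,0],[0,0,0,2.2,0,0,0]]';python3 -c "
from h import *
out(34);where()"
```

```text
time: 12.72
tool_pos: [0.5264, -0.2037, 0.1624]
tool_rot: [1.708, 2.389, 0.378]
wrist_force: [-1.2, 0.2, -2.6]
finger_gap: 0.29
delta [-0.01 -0.    0.88] [-0.08 -0.08 -0.04]
lat x,y mm [0.06 0.06] foot out 42.83 F tool [ 0.6  -1.8   2.19] tq [ 0.45 -0.03 -0.06] gap 0.29
```

```bash
python3 -m pendant '[[0,0,0,0.5,0,0,0],[0,0,0,0.9,0,0,0],[0,0,0,1.3,0,0,0],[0,0,0,1.3,0,0,0]]';python3 -c "
from h import *
out(18);where()"
```

```text
time: 13.22
tool_pos: [0.5307, -0.2032, 0.1501]
tool_rot: [1.708, 2.388, 0.378]
wrist_force: [0.0, -2.8, -1.5]
finger_gap: 0.287
delta [ 0.08 -0.03  1.19] [-0.04 -0.   -0.06]
lat x,y mm [-0.83  0.32] foot out 29.85 F tool [-2.65 -1.3   1.17] tq [ 0.52 -0.56  0.02] gap 0.287
```

```bash
python3 -m pendant '[[0,0.02,0,0.3,0,0,0],[0,0.04,0,0.6,0,0,0],[0,0.04,0,0.9,0,0,0],[0,0.04,0,1.2,0,0,0],[0,0.04,0,1.2,0,0,0]]';python3 -c "
from h import *
out(12);where()"
```

```text
time: 13.85
tool_pos: [0.5343, -0.2016, 0.1385]
tool_rot: [1.708, 2.388, 0.378]
wrist_force: [0.1, -1.6, 0.0]
finger_gap: 0.287
delta [ 0.05 -0.05  0.57] [-0.03 -0.01 -0.06]
lat x,y mm [-0.49  0.46] foot out 17.67 F tool [-1.52 -0.35 -0.16] tq [ 0.47 -0.42 -0.02] gap 0.287
```

```bash
python3 -m pendant '[[0,0,0,0.2,0,0,0],[0,0,0,0.4,0,0,0],[0,0,0,0.6,0,0,0],[0,0,0,0.6,0,0,0]]';python3 -c "
from h import *
out(12);where()"
```

```text
time: 14.35
tool_pos: [0.536, -0.2011, 0.1331]
tool_rot: [1.708, 2.387, 0.377]
wrist_force: [-3.6, -1.6, 7.2]
finger_gap: 0.284
delta [ 0.06 -0.05 -0.01] [-0.04  0.02 -0.06]
lat x,y mm [-0.62  0.46] foot out 11.94 F tool [-0.35 -1.56 -8.05] tq [ 0.66 -0.18  0.  ] gap 0.284
```

```bash
python3 -m pendant '[[0,0,0,0.15,0,0,0],[0,0,0,0.3,0,0,0],[0,0,0,0.3,0,0,0],[0,0,0,0.3,0,0,0],[0,0,0,0.3,0,0,0],[0,0,0,0.3,0,0,0]]';python3 - <<'E'
from h import *
where();s=env.get_state();C=cam('wrist',s);w=env.get_image('wrist')[:,:,::-1];t=env.get_image('top')[:,:,::-1];sc=env.get_image('scene')[:,:,::-1]
where();n=nax()
print('noses pred',proj(C,[N+n*.028+pb(0,.0165),N+n*.028-pb(0,.0165),N+n*.02+pb(0,.019),N+n*.02]))
z=lambda a,s:cv2.resize(a,s,interpolation=cv2.INTER_CUBIC)
cv2.imwrite('pics/f.png',np.vstack([np.hstack([z(w[120:320,220:420],(400,400)),z(sc[160:220,240:300],(400,400))]),z(t[130:280,140:520],(800,200)) if 0 else np.hstack([z(t[130:280,140:460],(427,200)),z(sc[150:325,190:470],(320,200)),np.zeros((200,53,3),np.uint8)])]))
E
```

```text
time: 15.1
tool_pos: [0.5364, -0.2014, 0.1327]
tool_rot: [1.707, 2.386, 0.375]
wrist_force: [-14.5, -2.1, 31.6]
finger_gap: 0.285
lat x,y mm [-1.02  0.63] foot out 11.51 F tool [  2.68  -3.99 -34.5 ] tq [1.35 0.71 0.01] gap 0.285
lat x,y mm [-0.99  0.61] foot out 11.49 F tool [  2.92  -4.04 -34.66] tq [1.26 0.72 0.03] gap 0.289
noses pred [[312.73977934 206.76692475]
 [312.79940229 262.03128339]
 [312.79824321 198.13526614]
 [312.83039773 229.7510875 ]]
```

View pics/f.png

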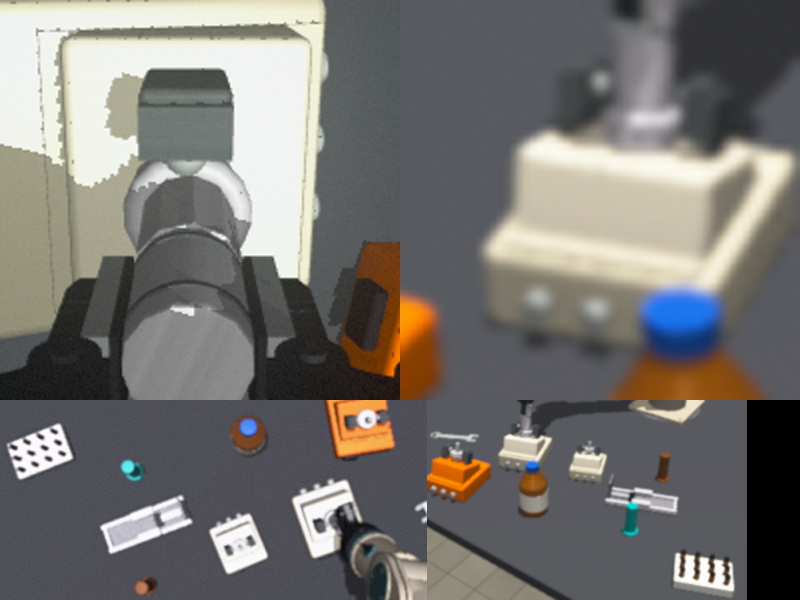

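The view shows the upper nose (188,165) over the flange rim, and in the scene crop the foot is down on the head between the latches. Bottle, rack, wrench and decoys are unmoved. 34 N is more push than needed, so I'm easing it to roughly 18 N.

```bash
python3 -m pendant '[[0,0,0,0.13,0,0,0],[0,0,0,0.13,0,0,0],[0,0,0,0.13,0,0,0],[0,0,0,0.13,0,0,0]]';python3 -c "
from h import *
where()"
```

```text
time: 15.75
tool_pos: [0.5363, -0.2013, 0.1329]
tool_rot: [1.706, 2.386, 0.373]
wrist_force: [-8.8, -1.2, 20.9]
finger_gap: 0.283
lat x,y mm [-0.85  0.64] foot out 11.7 F tool [  1.7   -1.88 -22.54] tq [1.   0.47 0.03] gap 0.283
```

```bash
python3 -c "
from h import *
where();env.finish_job();where()"
```

```text
lat x,y mm [-0.85  0.64] foot out 11.7 F tool [  1.7   -1.88 -22.54] tq [1.   0.47 0.03] gap 0.283
the job is handed in; nothing more can be done
the job is handed in; nothing more can be done
```

The coupler is seated on the large beige port's nipple, and I handed the job in at about 15.8 s with the arm still gripping and pressing it.

- **Ejector:** I pressed the slide to its hard stop, where about 13 N gave no further motion. The wrist picture then showed the coupler standing free of the keeper lips, and I picked it up.
- **Seating:** My last check put the coupler's foot about 11.7 mm from the nipple's origin, against 12 mm for fully home. I was pressing with about 22 N and the grip reading was steady at 0.283. The collar should therefore be at its stop, but I inferred that from the tool position because the state has no collar reading.
- **Latches:** The picture showed the +y nose back over the flange rim. The -y nose was hidden, so I take it as snapped only from the depth and the square seating.
- **Other objects:** The last pictures showed the bottle and rack where they were. The wrench showed only in part, and as far as visible it had not moved.

Two things were less clean. The tool sat about 1 mm sideways of my estimate, pushed there by the noses. The press also peaked near 34 N at the wrist before I eased it.

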